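# Lock the square hatch of the jug warmer with the forked T-key

### The job

The square hatch on the jug warmer has come unlocked. Take the T-key with the square forked foot, set it over the raised bar of the screw in the square hatch, and turn that screw clockwise as far as it goes. Leave the screw in the round cover alone, and finally stand the key upright on the bare tabletop again and let go of it.

Things in the scene. Friction and masses are not known exactly. Their poses are not given: they have to be found in the camera images.
- key_handle (a point): Forked T-key standing loose on the table, 86 mm tall, 0.2 kg; z up. Point: centre of its black handle bar (60 mm along x, 16 thick along y, 26 high), 73 mm above its underside. Below: stem of 14 mm, then a square foot 48 x 48 mm, 26 high, whose lower 18 mm has a slot 24 mm wide cut through along x. The similar tool with a round solid foot is a tamper. Clutter round it is under 100 mm high.
- hatch_screw_head (a point): Screw in the square 90 mm hatch on the low steel warmer; its twin in the round cover is 144 mm beside it, left or right. Point: on its axis, top of its flat disc (68 mm wide, 66 mm above the table), where the key's foot rests. A bar 44 long, 8 thick, 14 mm high rises from it; x lies along the bar, z up. Key slot along the bar, either way round, has 20 degrees play each way.
- hatch_screw (a joint): Turn of the square hatch's screw in rad, growing clockwise seen from above. It starts unlocked at 0 to 0.25; 1.05 is locked, at a hard stop, where the bar points at the two black ticks on the hatch. Stiff: it stays where it is left, about 0.12 N m.
- cover_screw (a joint): Turn of the twin screw in the round cover, same sense and range. To be left as it is.
Mind the look-alikes: they are no part of the job. Leave any orange look-alike of the part that bears key_handle alone.

How it is judged (in metres and radians):
On the way, in this order (a step that is already met when the one before it is completed fails the run):
1. the key is lowered over the bar of the hatch's screw while that is still unlocked (horizontal distance between key_handle and hatch_screw_head below 0.02 m and z of key_handle in the frame of hatch_screw_head below 0.083 m and value of joint hatch_screw below 0.6 rad), for 0.1 s.
2. the screw is turned clockwise to within 10 degrees of its stop with the key over it (horizontal distance between key_handle and hatch_screw_head below 0.025 m and z of key_handle in the frame of hatch_screw_head below 0.086 m and value of joint hatch_screw above 0.87 rad), for 0.1 s.
At the end, for the whole second after the job is handed in: The square hatch's screw is within 10 degrees of its clockwise stop, and the key stands upright (within 6 degrees) on the tabletop, anywhere (value of joint hatch_screw above 0.87 rad and height (world z) of key_handle between 0.066 and 0.08 m and angle between key_handle's own z axis and vertical below 0.1 rad); the robot touches nothing.
It fails at once if the screw in the round cover is turned (value of joint cover_screw above 0.5 rad).
It also fails if it takes over 48 s, if anything falls off the work surface, if the arm or the gripper's body presses on something with over 40 N, if the wrist force passes 120 N, or if a joint passes its speed limit or range.

### The arm

A 7-joint arm with a two-finger parallel gripper is mounted at the origin on the work surface. World frame = base frame: x ahead of the robot, y to its left, z up, the work surface at z = 0. Lengths are in m, angles in degrees, forces in N, time in s.
With the tool pointing down it reaches from about 0.35 to 0.9 m from the base axis. Payload 7.2 kg.
Tool frame: the origin (TCP) lies midway between the tips of the shut fingers; the grasp point (between the pads) lies 19 mm behind it; z points along the fingers, y is the line along which they close (so a half turn about z gives the same grasp; the last joint's range is limited). The gripper opens to 88 mm and grips with 3 to 60 N. Pads are 20 mm wide; open, the fingers measure 115 mm over their backs; the gripper's body (75 mm by 178 mm) begins 61 mm behind the grasp point.
Start: joints at [65.478, 23.554, -0.728, 91.456, 0.321, 64.991, -4.71], TCP at [0.22, -0.585, 0.223] pointing down, gripper open.
Joint ranges: [-169.25, 169.25], [-16.82, 113.86], [-84.01, 82.57], [7.8, 145.47], [-59.2, 239.2], [7.22, 106.19], [-163.78, 163.78]. Speed limits (degrees/s): [136.94, 136.94, 172.46, 172.46, 180, 180, 180].

### API

Orientations are given as [roll, pitch, yaw] about the fixed x, y, z axes, in that order (R = Rz(yaw) Ry(pitch) Rx(roll)).
In Python, from workcell import manip gives the robot as it stands. The module is installed in compiled form; this text tells all that it offers.
- The arm moves only by the tool move_arm, never from a script. Its argument "moves" is a list that holds one entry, the list of rows, each a list of 7 numbers: the shift along the tool's x, y, z in cm, then the turn, a rotation vector about the tool's x, y, z in rad, then the opening, from -1 (shut) to 1 (fully open). In form: [[[tx, ty, tz, ax, ay, az, fingers], ...]]. A call has 1 to 10 rows; each row is the pose to reach, as a shift and turn from the pose commanded when the call began, along the tool's axes at that moment; what a row does not reach only later rows make up. A row lasts 1/8 s, in which the tool goes at most 62.5 mm and 10.7 degrees, less where a joint would pass 70% of its speed; a pose out of reach is approached as far as the arm can. A call with a gripper value outside its range is refused whole. The fingers move at their own pace and stop on an object; the grip force is fixed at half the most. Time passes only in rows, so rows that repeat a pose let the fingers close. It gives the time, the measured TCP pose, the force, the opening and the grip force at its end, in the units of the state.
- manip.sense(): the state, without advancing time (a new reading comes with each control period).
- manip.capture(name): name is "scene" or "top" or "wrist"; returns a dict with "color" (400x640x3 uint8, red, green, blue), "fx", "fy", "cx", "cy" (pixels), "D" ([k1, k2, p1, p2, k3] as OpenCV has them; the pictures are not rectified), "rvec" (rotation vector, rad) and "tvec" (3), from world to camera coordinates, as OpenCV has them. Camera axes: x right, y down, z forward; pixel columns grow to the right and rows downward; lengths in m; the calibration is good to about 2 mm. A picture is of the moment at which its call begins. There is no depth.
- manip.job_done(): hands the job in; it is judged then, once.
Trained networks look in a picture, given as the dict that the camera call returned (one of the last four; its "shot" number tells which), for a name from the list of things; names that differ only in an ending like _2 or _b are one class to them, and where a whole thing is asked for, a point or a joint stands for the part that bears it (a point fixed in the world has none). Each returns a list of dicts, best first, with "confidence" (0 to 1); they miss things now and then, are a little off and sometimes report something else, mostly with a low value. They report only what shows in the picture. A call takes as long as a camera call. They do not tell look-alikes from the thing itself.
- manip.silhouettes(picture, label): "region" (400x640 bool, what is visible of it) and "position" ([column, row] in pixels, amid what is visible of it).
- manip.pinpoint(picture, label): "position" ([column, row] in pixels: a listed point, or the origin of a listed thing).
The state is a dict: "time_s": time; "joints": joint angles; "joint_velocities": joint speeds; "joint_torque": joint torques, N m; "eef_pos": TCP position; "orientation": TCP orientation; "contact_force": force on the tool from outside, world axes, zero at the start; "ft_torque": the same for the moment, N m; "grip_width": finger opening in m; "finger_force": force on a finger pad.
Only numpy, scipy, OpenCV 4.12 (cv2) and the standard library are available. Lean on these libraries where they do the work, as an engineer would, in place of code of your own. Each camera call takes 0.05 s, during which the arm holds its last target. There are 200 camera calls.

## Working session

There is one attempt and no reset: what is moved stays moved. The work goes in short steps, Python scripts to look and compute and a tool call to move; the robot and the scene stay as the last step left them, time stands still between calls to the robot, and variables do not carry over. Pictures are saved under pics/ and viewed, at most 10 in all, crops included, and the job is handed in when it is done.

Besides the shell and the picture viewer there is one more tool, called after ">>>" as name([rows], argument=value, ...), one row to a line, values as JSON. move_arm: Moves the arm, as the interface text tells. Its arguments: {"type":"object","properties":{"moves":{"type":"array"}},"required":["moves"]}

```bash
mkdir -p pics; cat > h.py <<'E'
import numpy as np, cv2
from workcell import manip
def ray(p,uv):
    K=np.array([[p['fx'],0,p['cx']],[0,p['fy'],p['cy']],[0,0,1]])
    n=cv2.undistortPoints(np.array([[uv]],float),K,np.array(p['D']))[0,0]
    R=cv2.Rodrigues(np.array(p['rvec'],float))[0];t=np.array(p['tvec'],float).ravel()
    return -R.T@t, R.T@np.array([n[0],n[1],1])
def atz(p,uv,z):
    c,d=ray(p,uv); return c+d*(z-c[2])/d[2]
def proj(p,X):
    K=np.array([[p['fx'],0,p['cx']],[0,p['fy'],p['cy']],[0,0,1]])
    return cv2.projectPoints(np.array(X,float).reshape(-1,3),np.array(p['rvec'],float),np.array(p['tvec'],float),K,np.array(p['D']))[0][:,0]
def save(n,img): cv2.imwrite('pics/'+n,img[...,::-1])
E
python3 - <<'E'
from h import *
s=manip.sense();print(s['eef_pos'],s['orientation'],s['grip_width'],s['time_s'])
ims=[]
for c in('scene','top'):
    p=manip.capture(c);ims.append(p['color'])
    for l,z in(('key_handle',.073),('hatch_screw_head',.066)):
        for d in manip.pinpoint(p,l)[:4]: print(c,l,np.round(d['position'],1),round(d['confidence'],2),np.round(atz(p,d['position'],z),3))
save('a.png',ims[0]);save('b.png',ims[1])
E
```

```text
[ 0.21982809 -0.58451759  0.22179307] [-1.79905640e+02  7.65217730e-03  2.06155189e+01] 0.08788732707240758 0.0
scene key_handle [253.3 196.5] 0.84 [ 0.532 -0.13   0.073]
scene key_handle [168.6 255.7] 0.69 [ 0.712 -0.3    0.073]
scene key_handle [212.9 219.9] 0.64 [ 0.608 -0.217  0.073]
scene key_handle [162.4 224.6] 0.62 [ 0.618 -0.325  0.073]
scene hatch_screw_head [450.1 182.6] 0.88 [0.496 0.35  0.066]
top key_handle [457.2 123. ] 0.92 [ 0.726 -0.293  0.073]
top key_handle [422.7 179.1] 0.88 [ 0.611 -0.222  0.073]
top key_handle [371.6 217.3] 0.83 [ 0.534 -0.122  0.073]
top key_handle [457.5 229.1] 0.76 [ 0.514 -0.291  0.073]
top hatch_screw_head [134.5 222.6] 0.8 [0.515 0.345 0.066]
```

View pics/a.png

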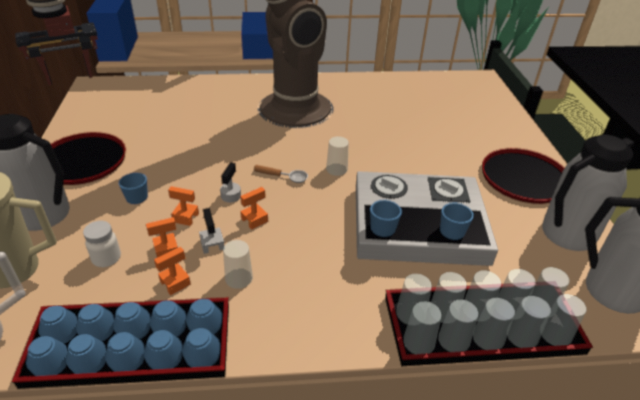

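View pics/b.png

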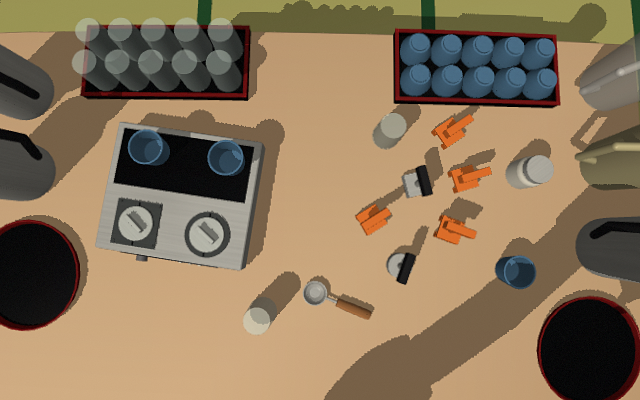

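Candidates for the key: the silver tool with a black handle at top (417,182), the one at (402,267), and the orange ones at (372,218), (453,130), (468,178) and (455,230). The one at (417,182) seems to have the square foot and (402,267) the round one. The square hatch's screw is at (135,222), and its twin in the round cover is at (207,233). I'll confirm this in an enlarged crop and measure the angles.

```bash
python3 - <<'E'
from h import *
p=manip.capture('top');im=p['color']
for z,(u,v) in((.086,(422,179)),):
    g=im.max(2)[v-25:v+25,u-25:u+25]
    n,lab,st,ce=cv2.connectedComponentsWithStats((g<45).astype(np.uint8))
    for i in range(1,n):
        if st[i,4]>40:
            pts=np.argwhere(lab==i)[:,::-1]+[u-25,v-25]
            r=cv2.minAreaRect(pts.astype(np.float32));b=cv2.boxPoints(r)
            print(st[i,4],np.round(r[0],1),np.round(r[1],1)); W=np.array([atz(p,q,z)[:2] for q in b]);print(W.round(4))
            e=[W[1]-W[0],W[2]-W[1]];e=max(e,key=np.linalg.norm);print('yaw',np.degrees(np.arctan2(e[1],e[0])),'c',W.mean(0))
c1=cv2.resize(im[150:290,370:470],None,fx=4,fy=4,interpolation=cv2.INTER_CUBIC)
c2=cv2.resize(im[190:290,90:190+60],None,fx=4,fy=4,interpolation=cv2.INTER_CUBIC)[:,:400]
c2=cv2.resize(im[180:270,90:190],None,fx=4,fy=4,interpolation=cv2.INTER_CUBIC)
c2=np.vstack([c2,np.zeros((560-360,400,3),np.uint8)])
save('c.png',np.hstack([c1,c2]))
E
```

```text
295 [423.4 180.2] [29.1 10.3]
[[ 0.6323 -0.2032]
 [ 0.6379 -0.2227]
 [ 0.5832 -0.2368]
 [ 0.5777 -0.2174]]
yaw -165.55191382841852 c [ 0.60777541 -0.21999129]
```

View pics/c.png

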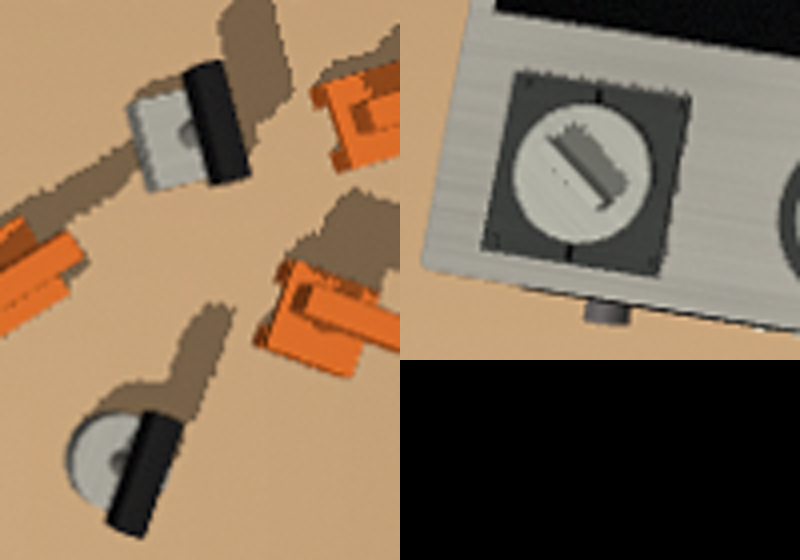

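The crop confirms that the silver tool at top (417,182) has the square foot, so it is the key. Its handle yaw is about 14°. The tool at (402,267) has a round foot and is the tamper. The hatch bar's yaw is about 39°, and the ticks are at about -10°. Next I move above the key with the fingers partly open.

>>> move_arm([
  [[3,-1.2,-1,0.02,0,0.02,0],[8,-3.3,-1,0,0,0.04,0],[14,-5.8,-1,0,0,0.06,0],[20,-8.3,-1,0,0,0.08,0],[26,-10.8,-1,0,0,0.1,0],[32,-13.3,-1,0,0,0.108,0],[38,-15.8,-1,0,0,0.108,0],[43,-17.8,-1,0,0,0.108,0],[47,-19.5,-1,0,0,0.108,0],[49.2,-20.4,-1,0,0,0.108,0]],
])

```text
time_s: 1.6
eef_pos: [0.6103, -0.218, 0.2324]
orientation: [-179.9, -0.0, 14.6]
contact_force: [0.4, -0.3, -0.3]
grip_width: 0.0438
finger_force: 0.0
```

```bash
python3 - <<'E'
from h import *
s=manip.sense();print(s['eef_pos'],s['orientation'],s['grip_width'],s['time_s'],np.round(s['joints'],1))
p=manip.capture('wrist')
for d in manip.pinpoint(p,'key_handle')[:4]: print(np.round(d['position'],1),round(d['confidence'],2),np.round(atz(p,d['position'],.073),4))
im=p['color'];print('expected px',proj(p,[[.609,-.221,.073]]))
for d in manip.silhouettes(p,'key_handle')[:5]:
    m=d['region']&(im.max(2)<50)
    if m.sum()<500: continue
    n,lab,st,ce=cv2.connectedComponentsWithStats(m.astype(np.uint8));i=1+st[1:,4].argmax()
    b=cv2.boxPoints(cv2.minAreaRect(np.argwhere(lab==i)[:,::-1].astype(np.float32)))
    W=np.array([atz(p,q,.086)[:2] for q in b]);e=max([W[1]-W[0],W[2]-W[1]],key=np.linalg.norm)
    print(d['position'],b.round(0).tolist(),'yaw',np.degrees(np.arctan2(e[1],e[0])),np.linalg.norm(e),W.mean(0))
save('d.png',im)
E
```

```text
[ 0.61028153 -0.21803306  0.2323702 ] [-1.79946582e+02 -1.45042338e-02  1.46246492e+01] 0.043786371197699896 1.6 [ 22.6  25.9 -10.3  86.7   4.8  67.8 -63.9]
[330.3 183.3] 0.97 [ 0.6087 -0.2264  0.073 ]
[232.3 227.3] 0.97 [ 0.5292 -0.1304  0.073 ]
[425.5 101.2] 0.79 [ 0.7173 -0.2981  0.073 ]
[416.  194.9] 0.76 [ 0.6201 -0.3225  0.073 ]
expected px [[325.59884664 181.83355618]]
[327.1, 173.0] [[324.0, 155.0], [337.0, 155.0], [337.0, 212.0], [324.0, 212.0]] yaw -164.59425204577755 0.0622859595805441 [ 0.61095199 -0.22578496]
```

View pics/d.png

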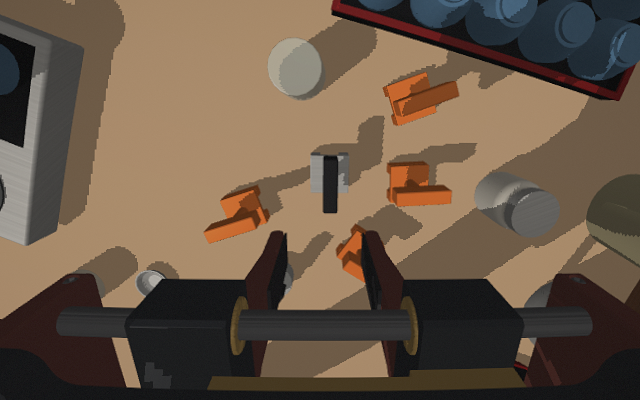

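The wrist view shows the key at (330,184), with the orange look-alikes clear of the narrowed fingers. I descend and grip.

>>> move_arm([
  [[-0.1,0.6,2,0,0,-0.01,0],[-0.1,0.6,6,0,0,-0.01,0],[-0.1,0.6,10,0,0,-0.01,0],[-0.1,0.6,13.5,0,0,-0.01,0],[-0.1,0.6,16,0,0,-0.01,0],[-0.1,0.6,17.2,0,0,-0.01,0],[-0.1,0.6,17.7,0,0,-0.01,0],[-0.1,0.6,17.7,0,0,-0.01,0]],
])

```text
time_s: 2.75
eef_pos: [0.6092, -0.2276, 0.0561]
orientation: [180.0, -0.0, 15.0]
contact_force: [-0.2, -0.5, 0.2]
grip_width: 0.0444
finger_force: 0.0
```

>>> move_arm([
  [[0,0,0,0,0,0,-0.5],[0,0,0,0,0,0,-1],[0,0,0,0,0,0,-1],[0,0,0,0,0,0,-1],[0,0,0,0,0,0,-1]],
])

```text
time_s: 3.38
eef_pos: [0.6094, -0.2267, 0.0558]
orientation: [-180.0, -0.0, 15.0]
contact_force: [-0.1, 0.5, 0.5]
grip_width: 0.0159
finger_force: 30.0
```

>>> move_arm([
  [[0,0,-1,0,0,0,-1],[0,0,-3,0,0,0,-1],[0,0,-6,0,0,0,-1],[0,0,-10,0,0,0,-1],[0,0,-14,0,0,0,-1],[0,0,-17,0,0,0,-1],[0.2,-2,-18,0,0,0,-1],[0.6,-6,-18,0,0,0,-1],[1.1,-11,-18,0,0,0,-1],[1.6,-16,-18,0,0,0,-1]],
])

```text
time_s: 4.62
eef_pos: [0.5819, -0.0652, 0.2352]
orientation: [-179.9, 0.1, 15.0]
contact_force: [0.5, 1.0, -2.0]
grip_width: 0.0158
finger_force: 30.0
```

>>> move_arm([
  [[0.5,-5,0,0,0,-0.05,-1],[1,-10,0,0,0,-0.1,-1],[1.5,-15,0,0,0,-0.15,-1],[2,-20,0,0,0,-0.2,-1],[2.5,-24,0,0,0,-0.25,-1],[2.8,-27,0,0,0,-0.3,-1],[3.2,-29,0,0,0,-0.3,-1],[3.2,-29,0,0,0,-0.3,-1]],
])

```text
time_s: 5.62
eef_pos: [0.5381, 0.2219, 0.2353]
orientation: [-180.0, 0.0, 32.3]
contact_force: [1.0, 0.1, -1.7]
grip_width: 0.0158
finger_force: 30.0
```

```bash
python3 - <<'E'
from h import *
s=manip.sense();print(s['eef_pos'],s['orientation'],s['grip_width'],s['time_s'],np.round(s['joints'],1))
for c in('wrist','top','scene'):
    p=manip.capture(c)
    R=cv2.Rodrigues(np.array(p['rvec'],float))[0];print(c,'cam',(-R.T@np.array(p['tvec'],float).ravel()).round(3))
    for d in manip.pinpoint(p,'hatch_screw_head')[:3]: print(np.round(d['position'],1),round(d['confidence'],2),np.round(atz(p,d['position'],.066),4))
    if c=='wrist': save('e.png',p['color'])
E
```

```text
[0.5381298  0.22190618 0.23534998] [-1.79964466e+02  3.09869829e-02  3.23003057e+01] 0.01584012693479214 5.625 [ -9.2  20.7 -23.6  95.4   8.9  65.7 -92.7]
wrist cam [0.607 0.265 0.398]
[218.  140.8] 0.64 [0.5114 0.3416 0.066 ]
top cam [ 0.512 -0.012  0.83 ]
[137.3 223.6] 0.64 [0.5129 0.339  0.066 ]
scene cam [ 1.46  -0.085  0.839]
[454.6 185.6] 0.82 [0.5081 0.358  0.066 ]
```

View pics/e.png

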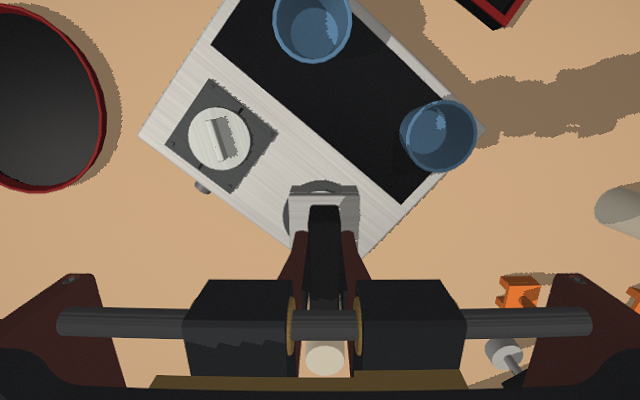

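The wrist view shows the hatch screw's disc at about (219,138), the hatch ticks at (240,111) and (197,164), and the bar's right edge running from (219,118) to (234,155). The key is held upright.

```bash
python3 - <<'E'
from h import *
p=manip.capture('wrist');im=p['color']
g=cv2.cvtColor(im,cv2.COLOR_RGB2GRAY)
n,lab,st,ce=cv2.connectedComponentsWithStats((g[95:185,165:270]>120).astype(np.uint8))
i=lab[139-95,192-165]
c=max(cv2.findContours((lab==i).astype(np.uint8),cv2.RETR_EXTERNAL,cv2.CHAIN_APPROX_NONE)[0],key=cv2.contourArea)+[165,95]
h=cv2.convexHull(c);e=cv2.fitEllipse(h);print(e,atz(p,e[0],.066))
f=lambda a,b,z:np.degrees(np.arctan2(*(atz(p,b,z)-atz(p,a,z))[1::-1]))
print('ticks',f((197,164),(240,111),.06),atz(p,(218.5,137.5),.06),'bar',f((234,155),(219,118),.08))
save('f.png',cv2.resize(im[95:185,165:270],None,fx=6,fy=6,interpolation=cv2.INTER_CUBIC))
E
```

```text
((215.24160766601562, 138.4322052001953), (59.55011749267578, 65.39530181884766), 140.433837890625) [0.51414872 0.3422449  0.066     ]
ticks -10.852507220360819 [0.5152852  0.34104912 0.06      ] bar 49.90017075896154
```

View pics/f.png

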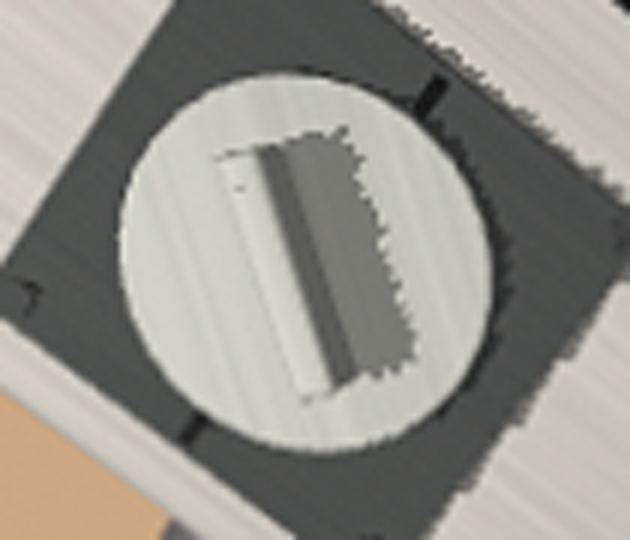

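The bar's yaw is about 46°, and locked is about -11°. I move above the screw centre at (0.5135, 0.3415) and pre-turn the key to about 43°.

>>> move_arm([
  [[1,-2.5,0,0,0,-0.05,-1],[2.2,-6,0,0,0,-0.1,-1],[3.3,-9,0,0,0,-0.15,-1],[4.1,-10.9,0,0,0,-0.187,-1],[4.3,-11.4,0,0,0,-0.187,-1],[4.3,-11.4,2,0,0,-0.187,-1],[4.3,-11.4,4.5,0,0,-0.187,-1],[4.3,-11.4,6.5,0,0,-0.187,-1],[4.3,-11.4,8,0,0,-0.187,-1],[4.3,-11.4,8,0,0,-0.187,-1]],
])

```text
time_s: 7.22
eef_pos: [0.5147, 0.3385, 0.1546]
orientation: [180.0, 0.1, 42.8]
contact_force: [0.4, -0.0, -1.5]
grip_width: 0.0157
finger_force: 30.0
```

```bash
python3 - <<'E'
from h import *
s=manip.sense();print(s['eef_pos'],s['orientation'],s['time_s'],np.round(s['joints'],1))
w=manip.capture('wrist');t=manip.capture('scene')
for p in(w,t):
    for l,z in(('key_handle',s['eef_pos'][2]+.017),('hatch_screw_head',.066)):
        for d in manip.pinpoint(p,l)[:2]: print(l,np.round(d['position'],1),round(d['confidence'],2),np.round(atz(p,d['position'],z),4))
a=w['color'][60:360,170:470]; b=cv2.resize(t['color'][120:220,380:510],(780//2,300),interpolation=cv2.INTER_CUBIC)
save('g.png',np.hstack([a,b]))
E
```

```text
[0.51468324 0.33848483 0.15456888] [1.79994802e+02 1.24727911e-01 4.28419677e+01] 7.225 [-19.1  28.8 -26.1  95.6  14.3  59.  -97. ]
key_handle [325.7 261.8] 0.86 [0.5148 0.3369 0.1716]
hatch_screw_head [318.7 199.4] 0.82 [0.5119 0.3417 0.066 ]
key_handle [252.5 196.4] 0.9 [ 0.6514 -0.1255  0.1716]
key_handle [458.6 151.6] 0.88 [0.515  0.3436 0.1716]
hatch_screw_head [448.6 185.8] 0.53 [0.5081 0.343  0.066 ]
```

View pics/g.png

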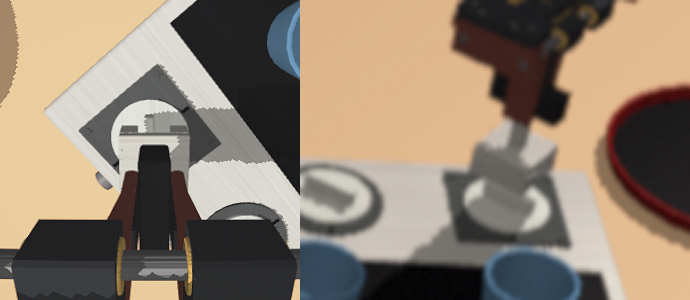

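The wrist crop shows the bar's end just ahead of the foot and nearly in line with the slot. I shift about 3 mm and lower slowly.

>>> move_arm([
  [[0.1,-0.3,0,0,0,0,-1],[0.1,-0.3,0.8,0,0,0,-1],[0.1,-0.3,1.4,0,0,0,-1],[0.1,-0.3,1.9,0,0,0,-1],[0.1,-0.3,2.1,0,0,0,-1],[0.1,-0.3,2.3,0,0,0,-1],[0.1,-0.3,2.3,0,0,0,-1]],
])

```text
time_s: 8.4
eef_pos: [0.5135, 0.3424, 0.1326]
orientation: [180.0, 0.0, 42.9]
contact_force: [-0.2, 0.4, -3.1]
grip_width: 0.0157
finger_force: 30.0
```

>>> move_arm([
  [[0,0,0.3,0,0,0,-1],[0,0,0.6,0,0,0,-1],[0,0,0.8,0,0,0,-1],[0,0,0.9,0,0,0,-1],[0,0,1.0,0,0,0,-1],[0,0,1.0,0,0,0,-1]],
])

```text
time_s: 9.15
eef_pos: [0.5135, 0.3424, 0.1226]
orientation: [180.0, 0.0, 42.9]
contact_force: [-1.1, 0.7, -2.1]
grip_width: 0.0158
finger_force: 30.0
```

>>> move_arm([
  [[0,0,0,0,0,0.1,-1],[0,0,0,0,0,0.2,-1],[0,0,0,0,0,0.3,-1],[0,0,0,0,0,0.4,-1],[0,0,0,0,0,0.5,-1],[0,0,0,0,0,0.6,-1],[0,0,0,0,0,0.7,-1],[0,0,0,0,0,0.8,-1],[0,0,0,0,0,0.9,-1],[0,0,0,0,0,0.9,-1]],
])

```text
time_s: 10.4
eef_pos: [0.5134, 0.3428, 0.1227]
orientation: [-180.0, -0.0, -8.6]
contact_force: [0.2, 1.1, -2.2]
grip_width: 0.0156
finger_force: 30.0
```

```bash
python3 - <<'E'
from workcell import manip
s=manip.sense();print(s['contact_force'],s['ft_torque'],s['joints'])
E
```

```text
[ 0.22589968  1.11312069 -2.19133439] [0.18854564 0.01827335 0.00449499] [ -28.47525082   29.14182705  -13.46487159   97.82053194    8.05971483
   53.96315477 -143.64427863]
```

>>> move_arm([
  [[0,0,0,0,0,0.08,-1],[0,0,0,0,0,0.16,-1],[0,0,0,0,0,0.22,-1],[0,0,0,0,0,0.28,-1]],
])

```text
time_s: 10.9
eef_pos: [0.5134, 0.3431, 0.1227]
orientation: [-180.0, 0.0, -24.6]
contact_force: [-0.1, 1.4, -2.5]
grip_width: 0.0158
finger_force: 30.0
```

```bash
python3 - <<'E'
from h import *
s=manip.sense();print(s['contact_force'],s['ft_torque'],s['joints'])
w=manip.capture('wrist');t=manip.capture('top')
a=cv2.resize(w['color'][60:260,220:420],(400,400)); b=cv2.resize(t['color'][180:260,90:170],(400,400),interpolation=cv2.INTER_CUBIC)
save('i.png',np.hstack([a,b]))
E
```

```text
[-0.12322056  1.3848012  -2.470433  ] [0.449533   0.005292   0.09435164] [ -31.15589938   28.8172418    -9.74374573   98.01415834    5.78098845
   53.62408326 -157.77559745]
```

View pics/i.png

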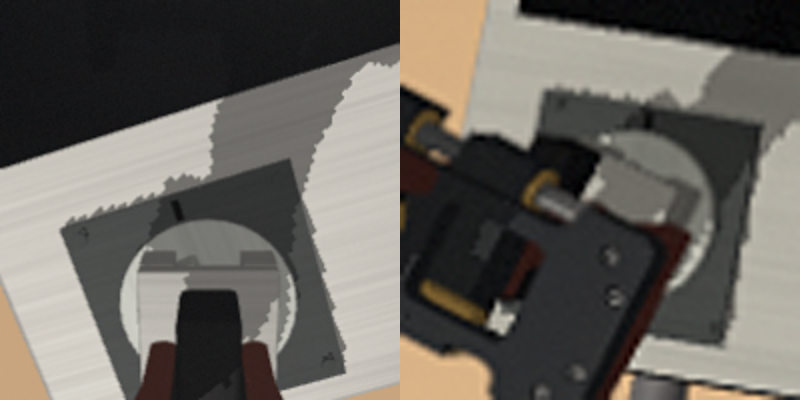

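The view shows the foot seated over the bar, with the bar about to line up with the ticks. I turn a little further.

>>> move_arm([
  [[0,0,0,0,0,0.04,-1],[0,0,0,0,0,0.07,-1],[0,0,0,0,0,0.09,-1],[0,0,0,0,0,0.09,-1]],
])

```text
time_s: 11.5
eef_pos: [0.5134, 0.343, 0.1228]
orientation: [-180.0, -0.0, -29.8]
contact_force: [-0.1, 2.5, -2.3]
grip_width: 0.0159
finger_force: 30.0
```

```bash
python3 - <<'E'
from h import *
s=manip.sense();print(s['contact_force'],s['ft_torque'],s['joints'],s['orientation'])
E
```

```text
[-0.07769446  2.51484189 -2.26701105] [0.98742626 0.02500355 0.07667825] [ -33.67435011   28.58795698   -6.27308144   98.20032512    3.72994932
   53.38238535 -161.24977901] [-1.79968841e+02 -7.60117212e-03 -2.98369347e+01]
```

>>> move_arm([
  [[0,0,0,0,0,0.03,-1],[0,0,0,0,0,0.06,-1],[0,0,0,0,0,0.08,-1],[0,0,0,0,0,0.08,-1]],
])

```text
time_s: 12.0
eef_pos: [0.5133, 0.343, 0.1227]
orientation: [-180.0, -0.0, -34.4]
contact_force: [-0.2, 4.4, -1.3]
grip_width: 0.0159
finger_force: 30.6
```

```bash
python3 - <<'E'
from h import *
s=manip.sense();print(s['contact_force'],s['ft_torque'],s['joints'],s['orientation'])
E
```

```text
[-0.17773774  4.43527068 -1.25623183] [1.21455054 0.03779062 0.81110091] [-3.84133307e+01  2.83544476e+01  2.25833045e-01  9.85598714e+01
 -1.13734041e-01  5.30687832e+01 -1.62531776e+02] [-1.79988532e+02 -2.07165956e-02 -3.43854949e+01]
```

The torque rose to 0.8 N m, so the screw is at its hard stop. I back off within the play and lift.

>>> move_arm([
  [[0,0,0,0,0,-0.1,-1],[0,0,0,0,0,-0.2,-1],[0,0,0,0,0,-0.2,-1],[0,0,-1,0,0,-0.2,-1],[0,0,-3,0,0,-0.2,-1],[0,0,-6,0,0,-0.2,-1],[0,0,-9,0,0,-0.2,-1],[0,0,-11,0,0,-0.2,-1],[0,0,-12,0,0,-0.2,-1]],
])

```text
time_s: 13.12
eef_pos: [0.5139, 0.3424, 0.2445]
orientation: [-179.9, -0.1, -23.1]
contact_force: [-0.1, 0.4, -2.0]
grip_width: 0.0157
finger_force: 30.0
```

```bash
python3 - <<'E'
from h import *
s=manip.sense();print(s['eef_pos'],s['orientation'],s['joints'])
t=manip.capture('scene');w=manip.capture('wrist')
a=w['color'][60:360,170:470]; b=cv2.resize(t['color'][120:220,380:510],(390,300),interpolation=cv2.INTER_CUBIC)
save('j.png',np.hstack([a,b]))
E
```

```text
[0.51391853 0.3423917  0.24449178] [-1.79915257e+02 -7.07164192e-02 -2.30855124e+01] [ -36.4675568    21.85336254   -2.3230588    90.96966036    0.96256737
   67.08799715 -152.08242434]
```

View pics/j.png

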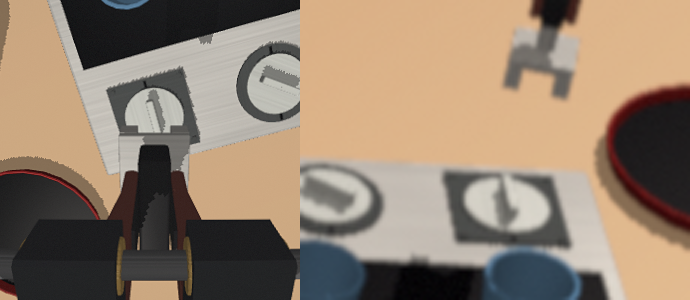

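The bar now points at the ticks, and the twin screw looks unchanged. I carry the key to the bare table at about (0.57, 0.0).

>>> move_arm([
  [[1.2,2,0,0,0,-0.05,-1],[3.7,6,0,0,0,-0.1,-1],[6.9,11,0,0,0,-0.15,-1],[10.1,16,0,0,0,-0.2,-1],[13.3,21,0,0,0,-0.25,-1],[16.2,25.5,0,0,0,-0.3,-1],[18,28.3,0,0,0,-0.35,-1],[18.6,29.3,0,0,0,-0.35,-1],[18.6,29.3,2,0,0,-0.35,-1],[18.6,29.3,5,0,0,-0.35,-1]],
])

```text
time_s: 14.48
eef_pos: [0.5705, 0.0016, 0.1923]
orientation: [-179.9, -0.1, -2.9]
contact_force: [0.5, -0.5, -2.8]
grip_width: 0.0158
finger_force: 30.0
```

>>> move_arm([
  [[0,0,3,0,0,0,-1],[0,0,6,0,0,0,-1],[0,0,9,0,0,0,-1],[0,0,11,0,0,0,-1],[0,0,12.5,0,0,0,-1],[0,0,13.2,0,0,0,-1],[0,0,13.4,0,0,0,-1],[0,0,13.4,0,0,0,-1]],
])

```text
time_s: 15.48
eef_pos: [0.5707, 0.0002, 0.0592]
orientation: [-180.0, -0.1, -2.9]
contact_force: [0.0, 1.1, -2.6]
grip_width: 0.0157
finger_force: 30.0
```

>>> move_arm([
  [[0,0,0.1,0,0,0,-1],[0,0,0.2,0,0,0,-1],[0,0,0.3,0,0,0,-1],[0,0,0.35,0,0,0,-1],[0,0,0.35,0,0,0,-1]],
])

```text
time_s: 16.1
eef_pos: [0.5705, 0.0001, 0.0557]
orientation: [-180.0, -0.0, -2.9]
contact_force: [-1.5, -0.6, 4.4]
grip_width: 0.0159
finger_force: 30.0
```

The force has turned upward, so the key is on the table. I open gently and withdraw.

>>> move_arm([
  [[0,0,0,0,0,0,-0.55],[0,0,0,0,0,0,-0.4],[0,0,0,0,0,0,-0.1],[0,0,0,0,0,0,0],[0,0,0,0,0,0,0],[0,0,-2,0,0,0,0],[0,0,-6,0,0,0,0],[0,0,-11,0,0,0,0],[0,0,-15,0,0,0,0],[0,0,-15,0,0,0,0]],
])

```text
time_s: 17.35
eef_pos: [0.5723, 0.0002, 0.2086]
orientation: [-180.0, -0.4, -2.9]
contact_force: [-0.4, -0.0, -1.4]
grip_width: 0.0439
finger_force: 0.0
```

```bash
python3 - <<'E'
from h import *
s=manip.sense();print(s['eef_pos'],s['contact_force'],s['grip_width'])
t=manip.capture('scene')
save('k.png',cv2.resize(t['color'][100:300,150:510],None,fx=2,fy=2))
E
```

```text
[5.72264567e-01 1.66723438e-04 2.08624288e-01] [-0.39295912 -0.04153915 -1.36275556] 0.0438537807001499
```

View pics/k.png

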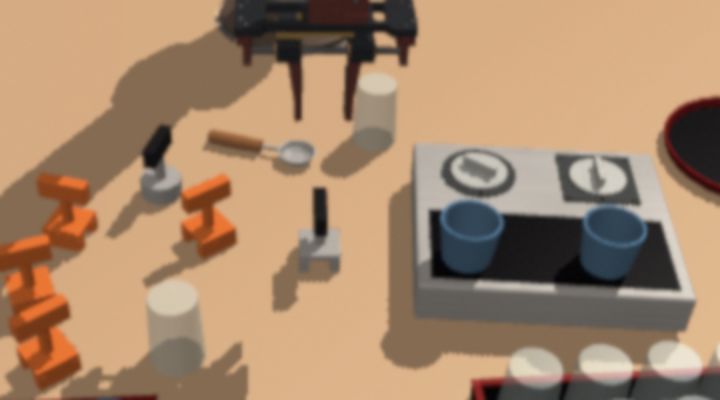

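The key stands upright on the bare table at crop (320,230). The hatch screw at (597,176) is aligned with its ticks, and the gripper is clear of everything.

```bash
python3 -c "
from workcell import manip
print(manip.job_done())"
```

```text
the job is handed in; nothing more can be done
None
```

I turned the square hatch's screw clockwise to its stop with the forked key, left the round cover's screw alone, stood the key upright on the bare table, and handed the job in at about 17 s; the hand-in call returned no verdict.

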